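Start the polishing station at the jeweller's bench

ROBOT

A 7-joint arm with a two-finger parallel gripper is mounted at the origin on the work surface. World frame = base frame: x ahead of the robot, y to its left, z up, the work surface at z = 0. Lengths are in m, angles in rad, forces in N, time in s.
With the tool pointing down it reaches from about 0.4 to 0.85 m from the base axis. Payload 10.4 kg.
Tool frame: the origin (TCP) lies on the centre line of the jaws, within the pads' length; the fingertips stand 14 mm ahead of it and the grasp point (between the pads) lies 5 mm behind it; z points along the fingers, y is the direction in which the jaws open and shut (so a half turn about z gives the same grasp; the last joint's range is limited). The gripper opens to 85 mm and grips with 20 to 120 N. Pads are 22 mm wide; open, the fingers measure 114 mm over their backs; the gripper's body (76 mm by 85 mm) begins 54 mm behind the grasp point. The pads swing forward as they close: fully open they stand 13 mm farther back than shut.
Start: joints at [-1.272, 0.332, -0.065, 1.46, 0.022, 1.35, -0.088], TCP at [0.198, 0.593, 0.245] pointing down, gripper open.
Joint ranges: [-2.6, 2.6], [-0.5, 2.12], [-1.47, 1.34], [0.16, 2.42], [-1.27, 4.41], [0.06, 2.06], [-2.6, 2.6]. Speed limits (rad/s): [2.22, 2.22, 2.79, 2.79, 3.14, 3.14, 3.14].

INTERFACE

Orientations are given as a unit quaternion [w, x, y, z].
In Python, from cell import telemetry, eyes, bot, finder gives the robot as it stands. The module is installed in compiled form; this text tells all that it offers.
- The arm moves only by the shell command python3 -m handwheel 'ROWS' [FORCE]. ROWS is JSON, a list of rows, each an object with "gripper": the opening, from 0 (shut) to 1 (fully open); "dp": the shift along the tool's x, y, z in units of 50 mm (1.0 is 50 mm), a list of three; "twist": the turn, a rotation vector about the tool's x, y, z in units of 5 degrees (1.0 is 5 degrees), a list of three. In form: [{"gripper": gripper, "dp": [dx, dy, dz], "twist": [rx, ry, rz]}, ...]. A call has 1 to 20 rows; each row shifts and turns the commanded pose from where the row before left it, along the tool's axes as they then stand; what a row does not reach is not made up. A row lasts 1/10 s, in which the tool goes at most 50 mm and 8.59 degrees, less where a joint would pass 70% of its speed; a pose out of reach is approached as far as the arm can. A call is refused whole if a number of a shift passes 1 or a number of a turn 1, either way. A call with a gripper value outside its range is refused whole. The fingers move at their own pace and stop on an object; FORCE is the grip in N (left out, the last holds). Time passes only in rows, so rows that do not move let the fingers close. It gives the time, the measured TCP pose, the force and the opening at its end, in the units of the state.
- telemetry.read_state(): the state, without advancing time (a new reading comes with each control period).
- eyes.get_image(name): name is "scene" or "top" or "wrist"; returns a dict with "color" (480x640x3 uint8, red, green, blue), "camera_matrix" (3x3 intrinsics, pixels), "extrinsics" (4x4, takes a point from world to camera coordinates). Camera axes: x right, y down, z forward; pixel columns grow to the right and rows downward; lengths in m; the calibration is good to about 2 mm. A picture is of the moment at which its call begins. There is no depth.
- bot.sign_off(): hands the job in, once; it reports no verdict.
Trained networks look in a picture, given as the dict that the camera call returned (one of the last four; its "shot" number tells which), for a name from the list of things; names that differ only in an ending like _2 or _b are one class to them, and where a whole thing is asked for, a point or a joint stands for the part that bears it (a point fixed in the world has none). Each returns a list of dicts, best first, with "score" (0 to 1); they miss things now and then, are a little off and sometimes report something else, mostly with a low value. They report only what shows in the picture. A call takes as long as a camera call.
- finder.outline_of(picture, thing): "region" (480x640 bool, what is visible of it) and "position" ([column, row] in pixels, amid what is visible of it).
- finder.place_of(picture, thing): "position" ([column, row] in pixels: a listed point, or the origin of a listed thing).
The state is a dict: "time": time; "joint_positions": joint angles; "qd": joint speeds; "effort": joint torques, N m; "tcp_pos": TCP position; "ee_rot": TCP orientation; "contact_force": force on the tool from outside, world axes, zero at the start; "wrist_torque": the same for the moment, N m; "gripper_width": finger opening in m.
Only numpy, scipy, OpenCV 4.12 (cv2) and the standard library are available. Lean on these libraries where they do the work, as an engineer would, in place of code of your own. Each camera call takes 0.05 s, during which the arm holds its last target. There are 200 camera calls.

TASK

Get the polishing station going at the switch box on the jeweller's bench: first flip the green toggle (dust extraction) fully on, away from the robot, and after it the red toggle (polishing motor) fully on. Leave the yellow and white toggles alone: the yellow one stays on and the white one stays off throughout.

Things in the scene. Friction and masses are not known exactly. Their poses are not given: they have to be found in the camera images.
- green_tip (a point): Green-capped toggle, dust extraction; starts off. One of four like levers in a row on a grey switch box, in any order. The point is the centre of the cap's top, 58 mm along the lever from its pivot; z runs up along the lever, y is level along the row; x, laid level, points to ON. Off leans 24 to 28 degrees from upright against that; on leans along it, the stop being at 28.
- red_tip (a point): Red-capped toggle, polishing motor; starts off. Built and framed like the green one. Each cap is 16 mm across and 26 mm long, on an 8 mm steel stem. Push its cap along the throw with about 2 N, steady all the way to the stop: the stiff pivot holds the lever wherever it is left. OFF is towards the robot, ON away from it, on the side of the box with a thin white stripe.
- yellow_tip (a point): Yellow-capped toggle, bench lamp, to be left alone; starts on. Built and framed like the green one. The switch box is screwed to the bench: 110 mm across the row, 200 mm along it, 50 mm high, turned by up to 23 degrees from square to the robot.
- white_tip (a point): White-capped toggle, warming plate, to be left alone; starts off. Built and framed like the green one. The levers stand 42 mm apart with their pivots on the box's centre line, 62 mm above the bench; cap tops are at about 113 mm when thrown either way, 120 mm when upright.

How it is judged:
On the way, in this order (a step that is already met when the one before it is completed fails the run):
1. the green toggle is on (angle between green_tip's own x axis and vertical above 1.8208 rad), for 0.2 s.
2. then the red toggle is on (angle between red_tip's own x axis and vertical above 1.8208 rad), for 0.2 s.
At the end, for the whole second after the job is handed in: The green and red levers lean at least 15 degrees past upright to the on side (the stop is at 28); the yellow lever still leans at least 9 degrees to the on side and the white one at least 9 degrees to the off side, neither having moved more than 15 mm at its cap (angle between each of green_tip, red_tip's own x axis and vertical above 1.8208 rad and angle between yellow_tip's own x axis and vertical above 1.7208 rad and angle between white_tip's own x axis and vertical below 1.4208 rad); the robot touches nothing.
It fails at once if the yellow toggle's cap is moved more than 15 mm from where it was (distance of yellow_tip from where it was at the start of the episode above 0.015 m).
It fails at once if the white toggle's cap is moved more than 15 mm from where it was (distance of white_tip from where it was at the start of the episode above 0.015 m).
It also fails if it takes over 45 s, if anything falls off the work surface, if the arm or the gripper's body presses on something with over 40 N, if the wrist force passes 120 N, or if a joint passes its speed limit or range.

## Working session

There is one attempt and no reset: what is moved stays moved. The work goes in short steps, Python scripts to look and compute and a shell command to move; the robot and the scene stay as the last step left them, time stands still between calls to the robot, and variables do not carry over. Pictures are saved under pics/ and viewed, about 8 in all and at most 12, crops included, and the job is handed in when it is done.

```bash
mkdir -p pics; cat > h.py <<'E'
import numpy as np, cv2
from cell import telemetry, eyes, bot, finder
from scipy.spatial.transform import Rotation as R
def rot(q): return R.from_quat([q[1],q[2],q[3],q[0]]).as_matrix()
def P(im): return np.array(im["camera_matrix"])@np.array(im["extrinsics"])[:3]
def tri(obs):
    A=[]
    for p,(u,v) in obs: A+= [u*p[2]-p[0], v*p[2]-p[1]]
    X=np.linalg.svd(np.array(A))[2][-1]; return X[:3]/X[3]
def onplane(p,uv,z):
    u,v=uv; A=np.array([u*p[2]-p[0], v*p[2]-p[1]])
    return np.linalg.solve(A[:,:2],-(A[:,2]*z+A[:,3]))
E
python3 - <<'E'
from h import *
s=telemetry.read_state(); print(s["time"],s["tcp_pos"],s["ee_rot"],s["gripper_width"]); print(rot(s["ee_rot"]).round(3))
ims={n:eyes.get_image(n) for n in("scene","top")}
for n,im in ims.items(): cv2.imwrite(f"pics/{n}0.png",im["color"][:,:,::-1])
for c in("green","red","yellow","white"):
    o=[]
    for n,im in ims.items():
        d=finder.place_of(im,c+"_tip")[:2]
        print(c,n,[(np.round(x["position"],1),round(x["score"],2)) for x in d], onplane(P(im),d[0]["position"],.113).round(4) if d else "")
        if d:o.append((P(im),d[0]["position"]))
    if len(o)>1: print("   tri",tri(o).round(4))
E
```

```text
0.0 [0.19756023 0.59256572 0.2444902 ] [-7.88632329e-05  1.60193393e-01  9.87085365e-01 -7.43336382e-04] 0.08519548512889949
[[-0.949  0.316 -0.   ]
 [ 0.316  0.949 -0.001]
 [-0.    -0.001 -1.   ]]
green scene [(array([367.8, 272.4]), 0.78)] [0.5079 0.1408]
green top [(array([268. , 260.5]), 0.73)] [0.5115 0.13  ]
   tri [0.511  0.1344 0.1138]
red scene [(array([313.5, 276.9]), 0.54)] [0.5353 0.0616]
red top [(array([326.8, 244.1]), 0.49)] [0.5338 0.0532]
   tri [0.5335 0.0564 0.1111]
yellow scene [(array([283.4, 299. ]), 0.69)] [0.5954 0.0307]
yellow top [(array([345.3, 199.4]), 0.72)] [0.594  0.0292]
   tri [0.5941 0.0296 0.1119]
white scene [(array([336.5, 269.7]), 0.6)] [0.5098 0.0927]
white top []
```

```bash
python3 -c "
import cv2,numpy as np
a=cv2.imread('pics/scene0.png')[200:380,200:460];b=cv2.imread('pics/top0.png')[130:310,200:460]
cv2.imwrite('pics/c0.png',cv2.resize(np.hstack([a,b]),(798,276),interpolation=cv2.INTER_CUBIC))"
```

```text
(no output)
```

View pics/c0.png

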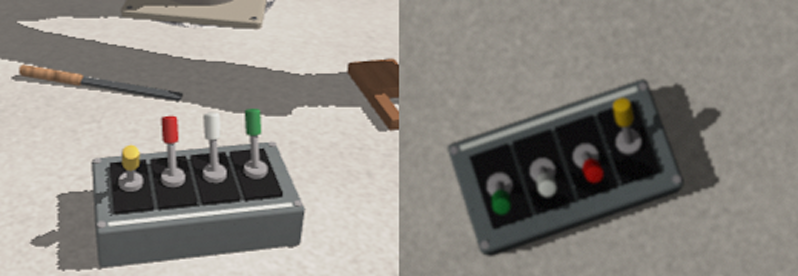

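View pics/top0.png

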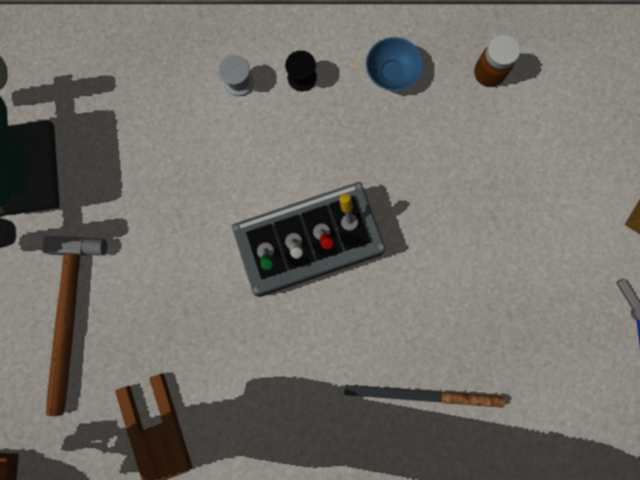

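The order from the left is green, white, red, yellow, and the throw direction is yawed about 16°. I'll turn the tool and shut the fingers, then travel to a point behind green.

```bash
python3 -m handwheel '[{"gripper":0,"dp":[0,0,0],"twist":[0,0,-1]},{"gripper":0,"dp":[0,0,0],"twist":[0,0,-1]},{"gripper":0,"dp":[0,0,0],"twist":[0,0,-1]},{"gripper":0,"dp":[0,0,0],"twist":[0,0,-1]},{"gripper":0,"dp":[0,0,0],"twist":[0,0,-1]},{"gripper":0,"dp":[0,0,0],"twist":[0,0,-1]},{"gripper":0,"dp":[0,0,0],"twist":[0,0,-1]},{"gripper":0,"dp":[0,0,0],"twist":[0,0,0]}]' 20
python3 -m handwheel '[{"gripper":0,"dp":[-0.14,-0.58,0],"twist":[0,0,0]},{"gripper":0,"dp":[-0.14,-0.58,0],"twist":[0,0,0]},{"gripper":0,"dp":[-0.14,-0.58,0],"twist":[0,0,0]},{"gripper":0,"dp":[-0.14,-0.58,0],"twist":[0,0,0]},{"gripper":0,"dp":[-0.14,-0.58,0],"twist":[0,0,0]},{"gripper":0,"dp":[-0.14,-0.58,0],"twist":[0,0,0]},{"gripper":0,"dp":[-0.14,-0.58,0],"twist":[0,0,0]},{"gripper":0,"dp":[-0.14,-0.58,0],"twist":[0,0,0]},{"gripper":0,"dp":[-0.14,-0.58,0],"twist":[0,0,0]},{"gripper":0,"dp":[-0.14,-0.58,0],"twist":[0,0,0]},{"gripper":0,"dp":[-0.14,-0.58,0],"twist":[0,0,0]},{"gripper":0,"dp":[-0.14,-0.58,0],"twist":[0,0,0]},{"gripper":0,"dp":[-0.14,-0.58,0],"twist":[0,0,0]},{"gripper":0,"dp":[-0.14,-0.58,0],"twist":[0,0,0]},{"gripper":0,"dp":[-0.14,-0.58,0],"twist":[0,0,0]},{"gripper":0,"dp":[-0.14,-0.58,0],"twist":[0,0,0]},{"gripper":0,"dp":[-0.14,-0.58,0],"twist":[0,0,0]},{"gripper":0,"dp":[-0.14,-0.58,0],"twist":[0,0,0]},{"gripper":0,"dp":[0,0,0],"twist":[0,0,0]}]'
python3 - <<'E'
from h import *
s=telemetry.read_state(); print(s["time"],s["tcp_pos"]); print(rot(s["ee_rot"]).round(3))
im=eyes.get_image("wrist"); cv2.imwrite("pics/w1.png",im["color"][:,:,::-1])
for c in("green","red","yellow","white"):
    d=finder.place_of(im,c+"_tip")[:1]
    if d: print(c,d[0]["position"],d[0]["score"],onplane(P(im),d[0]["position"],.113).round(4))
E
```

```text
time: 1.3
tcp_pos: [0.1977, 0.5929, 0.2454]
ee_rot: [0.0, -0.145, 0.989, 0.0]
contact_force: [0.3, 0.1, 0.1]
gripper_width: 0.0001
time: 3.2
tcp_pos: [0.4688, 0.1246, 0.2455]
ee_rot: [0.0, -0.14, 0.99, -0.0]
contact_force: [0.5, 0.3, -0.2]
gripper_width: 0.0001
3.2 [0.46881749 0.12461403 0.24553265]
[[-0.961 -0.277  0.001]
 [-0.277  0.961 -0.001]
 [-0.001 -0.001 -1.   ]]
green [318.6, 272.1] 0.8 [0.5062 0.1351]
red [212.1, 278.0] 0.8 [0.5356 0.0521]
yellow [171.3, 333.9] 0.9 [0.5977 0.028 ]
white [263.9, 273.7] 0.78 [0.52   0.0923]
```

View pics/w1.png

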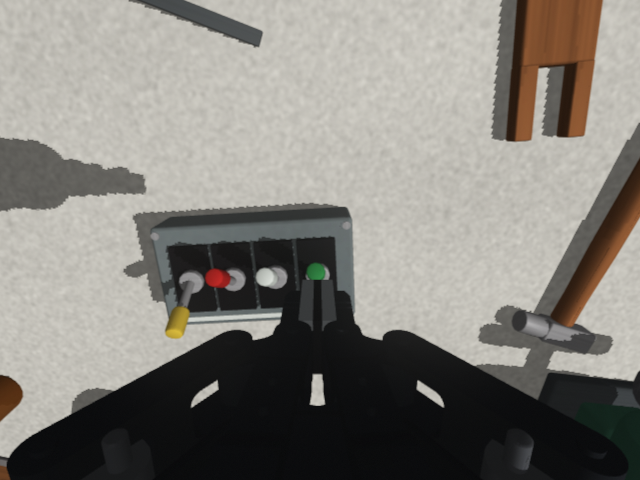

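The wrist view shows green at (318,272), straight ahead of the fingertips, then white (264,274), red (212,278) and yellow (171,334). The box yaw looks about 2° greater than the tool's. I'll correct that and descend behind green.

```bash
python3 -m handwheel '[{"gripper":0,"dp":[0,-0.05,0.4],"twist":[0,0,-0.4]},{"gripper":0,"dp":[0,0,0.5],"twist":[0,0,0]},{"gripper":0,"dp":[0,0,0.5],"twist":[0,0,0]},{"gripper":0,"dp":[0,0,0.5],"twist":[0,0,0]},{"gripper":0,"dp":[0,0,0.5],"twist":[0,0,0]},{"gripper":0,"dp":[0,0,0.35],"twist":[0,0,0]},{"gripper":0,"dp":[0,0,0],"twist":[0,0,0]},{"gripper":0,"dp":[0,0,0],"twist":[0,0,0]}]'
python3 - <<'E'
from h import *
s=telemetry.read_state(); print(s["time"],s["tcp_pos"],s["contact_force"]); print(rot(s["ee_rot"]).round(3))
a=[]
for n in("scene","wrist"):
    im=eyes.get_image(n)["color"][:,:,::-1]
    a.append(cv2.resize(im[180:360,180:420] if n=="scene" else im[120:420,120:520],(400,300)))
cv2.imwrite("pics/c2.png",np.hstack(a))
E
```

```text
time: 4.25
tcp_pos: [0.4679, 0.1268, 0.1083]
ee_rot: [-0.0, -0.162, 0.987, 0.0]
contact_force: [0.6, 0.0, 0.3]
gripper_width: -0.0
4.25 [0.46786052 0.12677246 0.10826469] [0.63855659 0.0222729  0.25852148]
[[-0.948 -0.319 -0.   ]
 [-0.319  0.948  0.   ]
 [ 0.     0.    -1.   ]]
```

View pics/c2.png

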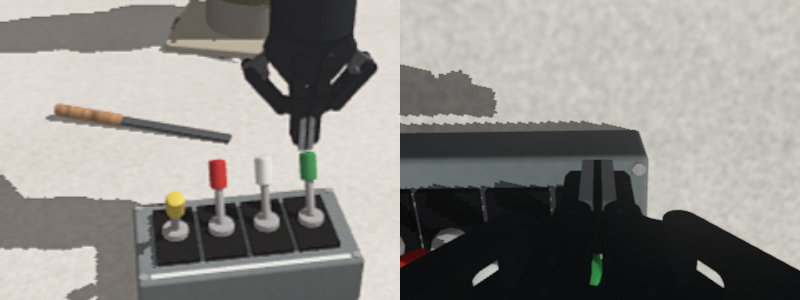

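The fingers are down behind the green cap and laterally aligned, with nothing touching. Now I'll push.

```bash
python3 -m handwheel '[{"gripper":0,"dp":[-0.2,-0.06,0],"twist":[0,0,0]},{"gripper":0,"dp":[-0.1,0,0],"twist":[0,0,0]},{"gripper":0,"dp":[-0.1,0,0],"twist":[0,0,0]},{"gripper":0,"dp":[-0.1,0,0],"twist":[0,0,0]},{"gripper":0,"dp":[-0.1,0,0],"twist":[0,0,0]},{"gripper":0,"dp":[-0.1,0,0],"twist":[0,0,0]},{"gripper":0,"dp":[-0.1,0,0],"twist":[0,0,0]},{"gripper":0,"dp":[-0.1,0,0],"twist":[0,0,0]},{"gripper":0,"dp":[-0.1,0,0],"twist":[0,0,0]},{"gripper":0,"dp":[-0.1,0,0],"twist":[0,0,0]},{"gripper":0,"dp":[0,0,0],"twist":[0,0,0]}]'
python3 -m handwheel '[{"gripper":0,"dp":[-0.1,0,0],"twist":[0,0,0]},{"gripper":0,"dp":[0,0,0],"twist":[0,0,0]},{"gripper":0,"dp":[0,0,0],"twist":[0,0,0]}]'
python3 - <<'E'
from h import *
s=telemetry.read_state(); print(s["time"],s["tcp_pos"],s["contact_force"])
im={n:eyes.get_image(n) for n in("scene","top")}
o={}
for n in im:
    for c in ("green","white"):
        d=finder.place_of(im[n],c+"_tip")[:1]
        if d: print(c,n,d[0]["position"],d[0]["score"],onplane(P(im[n]),d[0]["position"],.118).round(4))
cv2.imwrite("pics/c3.png",cv2.resize(im["scene"]["color"][180:360,180:420,::-1],(600,450)))
E
```

```text
time: 5.45
tcp_pos: [0.5218, 0.141, 0.1078]
ee_rot: [0.0, -0.161, 0.987, 0.0]
contact_force: [0.3, 0.3, 1.5]
gripper_width: 0.0001
time: 5.75
tcp_pos: [0.526, 0.1425, 0.1078]
ee_rot: [0.0, -0.161, 0.987, 0.0]
contact_force: [-0.4, -0.9, -0.0]
gripper_width: 0.0002
5.75 [0.52595264 0.14249489 0.10776456] [-0.36166919 -0.88449643 -0.04122542]
green scene [372.9, 290.9] 0.64 [0.5598 0.1524]
white scene [337.5, 270.4] 0.53 [0.5186 0.0954]
white top [295.7, 250.6] 0.67 [0.5242 0.0936]
```

View pics/c3.png

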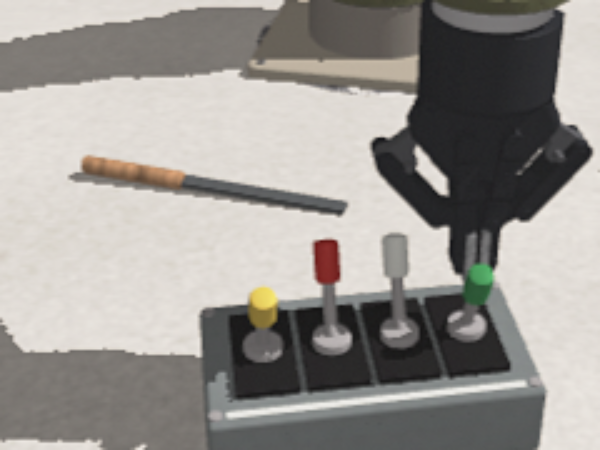

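Green is already past upright and leaning on. I'll push it on to the stop in small steps and watch the force.

```bash
for i in 1; do python3 -m handwheel '[{"gripper":0,"dp":[-0.06,0,0],"twist":[0,0,0]},{"gripper":0,"dp":[0,0,0],"twist":[0,0,0]},{"gripper":0,"dp":[0,0,0],"twist":[0,0,0]}]'; done
python3 -m handwheel '[{"gripper":0,"dp":[-0.06,0,0],"twist":[0,0,0]},{"gripper":0,"dp":[0,0,0],"twist":[0,0,0]},{"gripper":0,"dp":[0,0,0],"twist":[0,0,0]}]'
```

```text
time: 6.35
tcp_pos: [0.5285, 0.1433, 0.1077]
ee_rot: [-0.0, -0.161, 0.987, -0.0]
contact_force: [-2.0, 0.5, -0.3]
gripper_width: 0.0002
time: 6.65
tcp_pos: [0.5304, 0.1439, 0.1074]
ee_rot: [-0.001, -0.161, 0.987, -0.0]
contact_force: [-6.2, -1.7, 2.6]
gripper_width: -0.0002
```

Force rose to 6 N, so green is at its stop. I'll back off, lift, and move over behind red at height.

```bash
python3 -m handwheel '[{"gripper":0,"dp":[0.2,0,0],"twist":[0,0,0]},{"gripper":0,"dp":[0.4,0,0],"twist":[0,0,0]},{"gripper":0,"dp":[0.4,0,0],"twist":[0,0,0]},{"gripper":0,"dp":[0.4,0,0],"twist":[0,0,0]},{"gripper":0,"dp":[0,0,-0.5],"twist":[0,0,0]},{"gripper":0,"dp":[0,0,-0.5],"twist":[0,0,0]},{"gripper":0,"dp":[0,0,-0.5],"twist":[0,0,0]},{"gripper":0,"dp":[0,-0.43,0],"twist":[0,0,0]},{"gripper":0,"dp":[0,-0.43,0],"twist":[0,0,0]},{"gripper":0,"dp":[0,-0.43,0],"twist":[0,0,0]},{"gripper":0,"dp":[0,-0.43,0],"twist":[0,0,0]},{"gripper":0,"dp":[0,0,0],"twist":[0,0,0]},{"gripper":0,"dp":[0,0,0],"twist":[0,0,0]}]'
python3 - <<'E'
from h import *
s=telemetry.read_state(); print(s["time"],s["tcp_pos"],s["contact_force"])
R_=rot(s["ee_rot"]); T=np.array(s["tcp_pos"])
im={n:eyes.get_image(n) for n in("scene","top","wrist")}
for c in ("green","red","white","yellow"):
    o=[]
    for n in im:
        d=finder.place_of(im[n],c+"_tip")[:1]
        if d and d[0]["score"]>.4: o.append((P(im[n]),d[0]["position"])); print(c,n,np.round(d[0]["position"]))
    if len(o)>1: X=tri(o); print(c,X.round(4),"tool",(R_.T@(X-T)).round(4))
cv2.imwrite("pics/c4.png",np.hstack([cv2.resize(im["scene"]["color"][180:360,180:420,::-1],(400,300)),cv2.resize(im["wrist"]["color"][120:420,120:520,::-1],(400,300))]))
E
```

```text
time: 7.95
tcp_pos: [0.4925, 0.0405, 0.183]
ee_rot: [0.0, -0.161, 0.987, 0.0]
contact_force: [0.2, 0.4, 0.2]
gripper_width: 0.0004
7.95 [0.49253484 0.04045426 0.18296078] [0.15220621 0.39462938 0.16025018]
green scene [376. 293.]
red scene [309. 279.]
white scene [336. 269.]
white wrist [378. 318.]
white [0.5179 0.0919 0.1194] tool [-0.0403  0.0407  0.0636]
yellow scene [284. 297.]
```

View pics/c4.png

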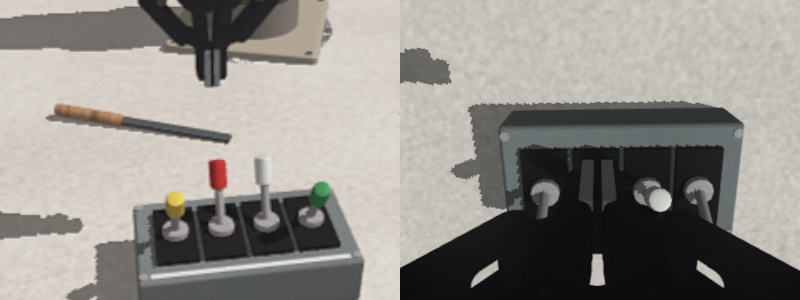

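Green leans on, and the other three are unchanged. White sits 41 mm to the tool's left, so red is dead ahead. I'll descend and push red.

```bash
python3 -m handwheel '[{"gripper":0,"dp":[0,0,0.5],"twist":[0,0,0]},{"gripper":0,"dp":[0,0,0.5],"twist":[0,0,0]},{"gripper":0,"dp":[0,0,0.5],"twist":[0,0,0]},{"gripper":0,"dp":[0,0,0],"twist":[0,0,0]},{"gripper":0,"dp":[-0.2,0,0],"twist":[0,0,0]},{"gripper":0,"dp":[-0.1,0,0],"twist":[0,0,0]},{"gripper":0,"dp":[-0.1,0,0],"twist":[0,0,0]},{"gripper":0,"dp":[-0.1,0,0],"twist":[0,0,0]},{"gripper":0,"dp":[-0.1,0,0],"twist":[0,0,0]},{"gripper":0,"dp":[-0.1,0,0],"twist":[0,0,0]},{"gripper":0,"dp":[-0.1,0,0],"twist":[0,0,0]},{"gripper":0,"dp":[-0.1,0,0],"twist":[0,0,0]},{"gripper":0,"dp":[-0.1,0,0],"twist":[0,0,0]},{"gripper":0,"dp":[-0.1,0,0],"twist":[0,0,0]},{"gripper":0,"dp":[-0.1,0,0],"twist":[0,0,0]},{"gripper":0,"dp":[0,0,0],"twist":[0,0,0]},{"gripper":0,"dp":[0,0,0],"twist":[0,0,0]}]'
python3 -m handwheel '[{"gripper":0,"dp":[-0.06,0,0],"twist":[0,0,0]},{"gripper":0,"dp":[0,0,0],"twist":[0,0,0]},{"gripper":0,"dp":[0,0,0],"twist":[0,0,0]}]'
```

```text
time: 10.4
tcp_pos: [0.5497, 0.0597, 0.1078]
ee_rot: [0.0, -0.161, 0.987, 0.0]
contact_force: [-0.3, -0.5, 0.4]
gripper_width: 0.0002
time: 10.7
tcp_pos: [0.5521, 0.0605, 0.1077]
ee_rot: [-0.0, -0.161, 0.987, 0.0]
contact_force: [-2.0, -0.8, -0.7]
gripper_width: -0.0002
```

```bash
python3 -m handwheel '[{"gripper":0,"dp":[-0.06,0,0],"twist":[0,0,0]},{"gripper":0,"dp":[0,0,0],"twist":[0,0,0]},{"gripper":0,"dp":[0,0,0],"twist":[0,0,0]}]'
python3 -m handwheel '[{"gripper":0,"dp":[-0.05,0,0],"twist":[0,0,0]},{"gripper":0,"dp":[0,0,0],"twist":[0,0,0]},{"gripper":0,"dp":[0,0,0],"twist":[0,0,0]}]'
```

```text
time: 11.0
tcp_pos: [0.5551, 0.0615, 0.1078]
ee_rot: [0.0, -0.161, 0.987, 0.0]
contact_force: [-1.7, -0.7, -0.5]
gripper_width: 0.0001
time: 11.3
tcp_pos: [0.5576, 0.0623, 0.1078]
ee_rot: [0.0, -0.161, 0.987, 0.0]
contact_force: [-1.1, 0.0, -0.2]
gripper_width: -0.0
```

```bash
python3 -m handwheel '[{"gripper":0,"dp":[-0.05,0,0],"twist":[0,0,0]},{"gripper":0,"dp":[0,0,0],"twist":[0,0,0]},{"gripper":0,"dp":[0,0,0],"twist":[0,0,0]}]'
python3 - <<'E'
from h import *
im=eyes.get_image("scene")
cv2.imwrite("pics/c5.png",cv2.resize(im["color"][180:360,180:420,::-1],(600,450)))
E
```

```text
time: 11.6
tcp_pos: [0.5591, 0.0628, 0.1076]
ee_rot: [-0.001, -0.161, 0.987, -0.0]
contact_force: [-5.7, -2.2, 2.1]
gripper_width: -0.0
```

View pics/c5.png

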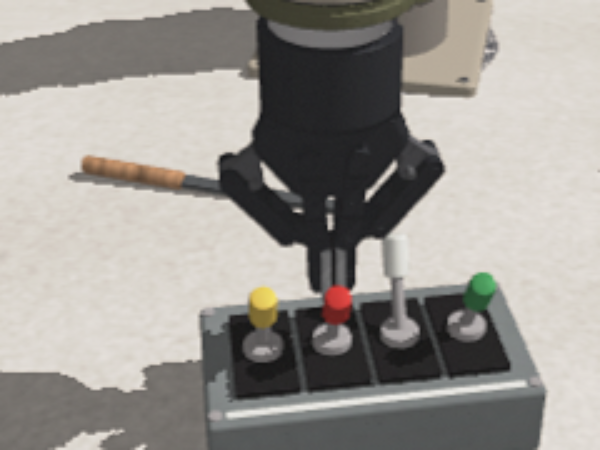

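Red is at its stop, at 6 N like green. It leans on alongside yellow, and white is still off. I'll back away, lift, and move aside to check.

```bash
python3 -m handwheel '[{"gripper":0,"dp":[0.2,0,0],"twist":[0,0,0]},{"gripper":0,"dp":[0.4,0,0],"twist":[0,0,0]},{"gripper":0,"dp":[0.4,0,0],"twist":[0,0,0]},{"gripper":0,"dp":[0.4,0,0],"twist":[0,0,0]},{"gripper":0,"dp":[0,0,-0.5],"twist":[0,0,0]},{"gripper":0,"dp":[0,0,-0.5],"twist":[0,0,0]},{"gripper":0,"dp":[0,0,-0.5],"twist":[0,0,0]},{"gripper":0,"dp":[0,0,-0.5],"twist":[0,0,0]},{"gripper":0,"dp":[0,0,-0.5],"twist":[0,0,0]},{"gripper":0,"dp":[0,0.5,0],"twist":[0,0,0]},{"gripper":0,"dp":[0,0.5,0],"twist":[0,0,0]},{"gripper":0,"dp":[0,0.5,0],"twist":[0,0,0]},{"gripper":0,"dp":[0,0.5,0],"twist":[0,0,0]},{"gripper":0,"dp":[0,0.5,0],"twist":[0,0,0]},{"gripper":0,"dp":[0,0.5,0],"twist":[0,0,0]},{"gripper":0,"dp":[0,0.5,0],"twist":[0,0,0]},{"gripper":0,"dp":[0,0.5,0],"twist":[0,0,0]},{"gripper":0,"dp":[0,0,0],"twist":[0,0,0]},{"gripper":0,"dp":[0,0,0],"twist":[0,0,0]}]'
python3 - <<'E'
from h import *
im={n:eyes.get_image(n) for n in("scene","top")}
for c in ("green","red","white","yellow"):
    for n in im:
        d=finder.place_of(im[n],c+"_tip")[:1]
        if d: print(c,n,np.round(d[0]["position"]),round(d[0]["score"],2),onplane(P(im[n]),d[0]["position"],.113).round(4))
cv2.imwrite("pics/c6.png",np.hstack([cv2.resize(im["scene"]["color"][180:360,180:420,::-1],(400,300)),cv2.resize(im["top"]["color"][150:300,200:400,::-1],(400,300))]))
E
```

```text
time: 13.55
tcp_pos: [0.4297, 0.2304, 0.233]
ee_rot: [0.0, -0.162, 0.987, 0.0]
contact_force: [0.1, -1.0, -0.2]
gripper_width: -0.0001
green scene [376. 294.] 0.51 [0.5601 0.1568]
green top [258. 223.] 0.86 [0.5617 0.1448]
red scene [314. 300.] 0.7 [0.5892 0.0736]
red top [312. 206.] 0.51 [0.5852 0.0728]
white scene [335. 271.] 0.76 [0.5127 0.0908]
white top [295. 253.] 0.63 [0.5219 0.0952]
yellow scene [288. 294.] 0.73 [0.583  0.0339]
yellow top [342. 198.] 0.75 [0.5966 0.0329]
```

View pics/c6.png

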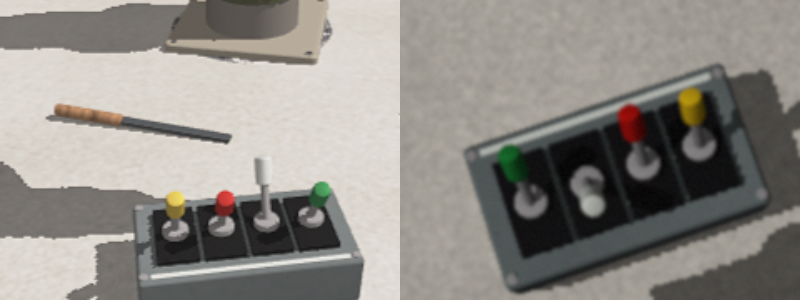

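Green, red and yellow all lean on, white leans off, and the arm is clear of everything.

```bash
python3 -c "
from cell import bot; print(bot.sign_off())"
```

```text
the job is handed in; nothing more can be done
None
```

I flipped the green toggle on first and then the red one, pushing each cap with the shut fingertips until it met its stop. The force rose to about 6 N both times. I then backed the arm off and handed the job in at about 13.7 s; the sign-off reports no verdict.

- **Final pictures:** The scene and top views show green, red and yellow leaning on and white leaning off. The arm is clear of everything.
- **Green and red:** Their caps moved about 50 mm along the throw, which matches a full throw.
- **Yellow and white:** The pictures show no visible change. In the top view yellow was within about 5 mm of its first reading. The scene-view estimate for yellow differed by about 13 mm, which I put down to detector error because the picture and top view disagree with it. White had no first reading in the top view, but its scene-view estimate was within about 4 mm.

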